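# Slide the gel tray into its sprung pocket

## Robot

A 6-joint arm with a two-finger parallel gripper is mounted at the origin on the work surface. World frame = base frame: x ahead of the robot, y to its left, z up, the work surface at z = 0. Lengths are in m, angles in rad, forces in N, time in s.
With the tool pointing down it reaches from about 0.425 to 0.95 m from the base axis. Payload 3.5 kg.
Tool frame: the origin (TCP) lies at the very end of the fingers, on their centre line; the grasp point (between the pads) lies 19 mm behind it (ctrl.pinch_z is the distance from the TCP to the grasp point, in m); z points along the fingers, y is the line along which they close (so a half turn about z gives the same grasp; the last joint's range is limited). The gripper opens to 85 mm and grips with 20 to 120 N. Pads are 22 mm wide; open, the fingers measure 114 mm over their backs; the gripper's body (76 mm by 85 mm) begins 54 mm behind the grasp point. The pads swing forward as they close: fully open they stand 13 mm farther back than shut.
Start: joints at [-1.409, 0.286, 1.577, -0, 1.279, -0.15], TCP at [0.207, -0.642, 0.231] pointing down, gripper open.
Joint ranges: [-2.77, 2.77], [-0.9, 2.22], [0.21, 2.48], [-1.53, 4.67], [0.24, 2.81], [-2.84, 2.84]. Speed limits (rad/s): [2.79, 2.79, 3.14, 3.14, 3.14, 3.14].

## Interface

Orientations are given as a unit quaternion [x, y, z, w].
In Python, from plant import ctrl gives the robot as it stands. The module is installed in compiled form; this text tells all that it offers.
- The arm moves only by the shell command python3 -m crank 'ROWS' [OPENING] [FORCE]. ROWS is JSON, a list of rows, each a list of 6 numbers: the shift along the tool's x, y, z in cm, then the turn, a rotation vector about the tool's x, y, z in rad. In form: [[tx, ty, tz, rx, ry, rz], ...]. A call has 1 to 10 rows; each row is the pose to reach, as a shift and turn from the pose commanded when the call began, along the tool's axes at that moment; what a row does not reach only later rows make up. A row lasts 1/10 s, in which the tool goes at most 50 mm and 8.59 degrees, less where a joint would pass 70% of its speed; a pose out of reach is approached as far as the arm can. A call with a gripper value outside its range is refused whole. OPENING is the opening, from 0 (shut) to 1 (fully open), set as the call begins (- or left out, the last holds). The fingers move at their own pace and stop on an object; FORCE is the grip in N (left out, the last holds). Time passes only in rows, so rows that repeat a pose let the fingers close. It gives the time, the measured TCP pose, the force, the opening and the grip force at its end, in the units of the state.
- ctrl.get_state(): the state, without advancing time (a new reading comes with each control period).
- ctrl.read_camera(name): name is "scene" or "top"; returns (picture, depth): 420x560x3 uint8, blue, green, red; 420x560 float32, m along the optical axis (not along the pixel's ray), 0 where there is no reading.
- ctrl.camera_info(name): a dict with "K" (3x3 intrinsics, pixels), "k1" (the pictures are not rectified: a ray, as slopes to the right and down, at radius r is drawn at 1 + k1 r^2 times it, then the intrinsics apply), "origin" and "orientation" of the camera in the world. Camera axes: x right, y down, z forward; pixel columns grow to the right and rows downward; lengths in m; the calibration is good to about 2 mm. A picture is of the moment at which its call begins. camera_info takes no time and is no camera call.
- ctrl.sign_off(): hands the job in; it is judged then, once.
The state is a dict: "time": time; "qpos": joint angles; "dq": joint speeds; "joint_efforts": joint torques, N m; "eef_pos": TCP position; "tcp_rot": TCP orientation; "contact_force": force on the tool from outside, world axes, zero at the start; "wrist_torque": the same for the moment, N m; "opening": opening from 0.0 (shut) to 1.0 (fully open); "finger_force": force on a finger pad.
Only numpy, scipy, OpenCV 4.12 (cv2) and the standard library are available. Lean on these libraries where they do the work, as an engineer would, in place of code of your own. Each camera call takes 0.05 s, during which the arm holds its last target. There are 200 camera calls.

## Task

The orange gel tray lies loose on the loading deck of the blue electrophoresis unit. Without lifting it off the unit, slide it along the deck into the pocket, pushing it home against the brass spring contact, and gently press the end that hangs up on the sill down until the tray sits flat and square on the pocket floor. Leave the tube rack, the beaker and the wash bottle where they stand.

Things in the scene. Friction and masses are not known exactly. Their poses are not given: they have to be found in the camera images.
- unit: Blue electrophoresis base unit, fixed to the bench, 285 long x 150 wide. Origin: on the bench (z = 0) under the middle of the sill, the edge between deck and pocket. Its x axis is the loading direction: grey deck at x -160 to 0, pocket at x > 0; y across, z up. Beyond the pocket stands an end wall from x = 95.5 to 125, 56 mm high, with two terminal posts to 68 mm.
- tray: Orange open-topped gel tray, loose, 90 long (its x) x 70 wide (its y) x 24 high, floor 4 thick, four walls 4 thick, about 0.2 kg. Origin: centre of its underside. Its x axis points roughly in the loading direction at the start; +x end goes in first.
- tray_rear (a point): Middle of the top edge of the tray's rear (-x) wall: 43 mm behind the tray's origin, 24 mm above its underside.
- seat (a point): Where the tray's origin lies when fully seated: on the white pocket floor, 27 mm above the bench, 8 below the deck; axes as the unit's. The pocket is 73 wide and runs from the sill, 45 mm behind this point, to the rigid end wall 50.5 mm ahead of it; its side walls reach 20 mm above its floor (12 above the deck).
- sill (a point): Middle of the sill edge at deck height, 35 mm above the bench; axes as the unit's. On the deck two guide rails, 12 mm high, flare from y +-36.5 at the sill to y +-62 at 50 mm before it.
- contact_face (a point): Centre of the face of the brass spring contact (28 wide, 8 high, 43 mm above the bench) that stands 8.5 mm out of the end wall, 87 mm past the sill. It can be pushed back 6.5 mm; 3 N to start, 7 N at the end. The tray's rear end drops past the sill only while the tray holds it back about 4 mm; the spring then clamps the tray against the sill.
- rack: Bystander: yellow microtube rack, 80 x 80 x 30 mm with tubes to 46 mm. Origin: centre of its underside.
- beaker: Bystander: white plastic beaker, 84 mm across, 100 high. Origin: centre of its underside.
- wash_bottle: Bystander: white wash bottle with a blue collar, 64 mm across, 163 high with its bent spout. Origin: centre of its underside.

How it is judged:
By the outcome, as a careful person would: the job done as asked, in the order asked, and still so for the second after the job is handed in, with the robot touching nothing.
It also fails if it takes over 61 s, if anything falls off the work surface, if the arm or the gripper's body presses on something with over 40 N, if the wrist force passes 120 N, or if a joint passes its speed limit or range.

## Working session

There is one attempt and no reset: what is moved stays moved. The work goes in short steps, Python scripts to look and compute and a shell command to move; the robot and the scene stay as the last step left them, time stands still between calls to the robot, and variables do not carry over. Pictures are saved under pics/ and viewed, at most 11 in all, crops included, and the job is handed in when it is done.

```bash
mkdir -p pics; cat > h.py <<'E'
import numpy as np, cv2
from plant import ctrl
from scipy.spatial.transform import Rotation as R
def cloud(name):
    im,d=ctrl.read_camera(name); c=ctrl.camera_info(name); K=np.array(c["K"])
    h,w=d.shape; u,v=np.meshgrid(np.arange(w),np.arange(h))
    p=np.stack([u,v],-1).reshape(-1,1,2).astype(float)
    # undistort: drawn = ray*(1+k1 r^2)
    n=cv2.undistortPointsIter(p,K,np.array([c["k1"],0,0,0.]),None,None,(3,40,1e-9)).reshape(h,w,2)
    P=np.dstack([n[...,0]*d,n[...,1]*d,d])
    q=c["orientation"]; M=np.array(q) if np.ndim(q)==2 else R.from_quat(q).as_matrix()
    W=P@M.T+np.array(c["origin"]); W[d==0]=np.nan
    return im,d,W
E
python3 - <<'E'
from h import *
for n in("scene","top"):
    im,d,W=cloud(n); cv2.imwrite(f"pics/{n}0.png",im); np.save(f"{n}0.npy",W)
    c=ctrl.camera_info(n); print(n,c["origin"],c["orientation"],c["k1"],c["K"][0][0])
print(ctrl.get_state())
E
```

```text
scene [0.98935642 0.24653286 0.50483672] [ 0.45437164  0.79252634 -0.3513489  -0.20494476] -0.09666223878584324 380.5835130724195
top [ 0.5443802  -0.00563119  0.74857938] [ 0.71488194 -0.69892262  0.02024625 -0.00640905] -0.07108364552648028 406.7537658816789
{'time': 0.1, 'qpos': array([-1.40900382e+00,  2.87117258e-01,  1.57803447e+00,  3.26349348e-06,
        1.27857178e+00, -1.50010462e-01]), 'dq': array([ 0.00016845, -0.00110829, -0.00290262,  0.00050713, -0.00078379,
       -0.00035784]), 'joint_efforts': array([ 7.10428121e-04, -4.07294333e+01, -2.93698937e+01, -1.48827949e-04,
        3.39374616e-03,  6.61359010e-06]), 'eef_pos': array([ 0.20699963, -0.64185877,  0.2300566 ]), 'tcp_rot': array([ 9.87871471e-01,  1.55270159e-01, -4.71435286e-06, -1.06541358e-03]), 'contact_force': array([-0.0722321 ,  0.20286702, -0.94893639]), 'wrist_torque': array([ 0.01941775, -0.0047332 ,  0.03052648]), 'finger_force': 0.0, 'opening': 1.0001832295704896}
```

View pics/top0.png

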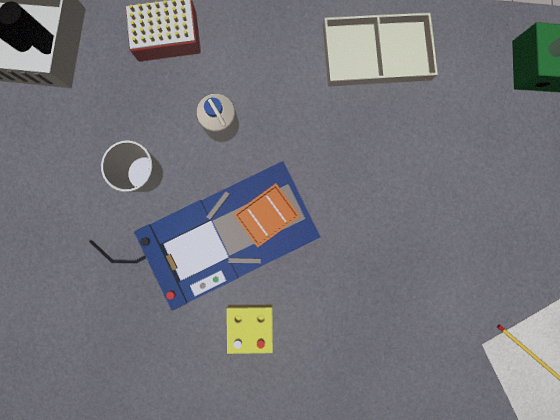

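View pics/scene0.png

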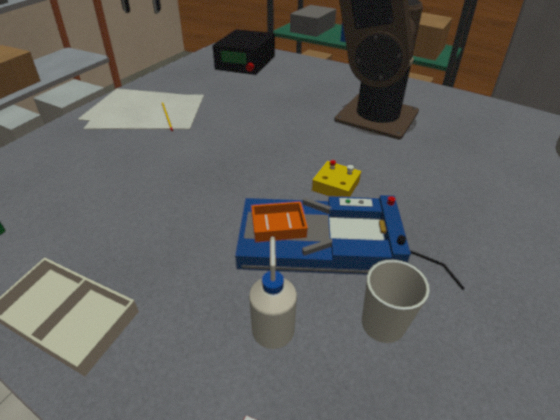

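The top view shows the unit with its pocket at (195,250), pointing left and slightly down, and the tray at (267,215). The rack is at (250,330), the beaker at (127,166) and the bottle at (215,112). The scene view agrees, with the tray still fully on the deck.

```bash
cat > m.py <<'E'
from h import *
def measure(im,W):
    hsv=cv2.cvtColor(im,cv2.COLOR_BGR2HSV).astype(int); H,S,V=[hsv[...,i] for i in range(3)]
    z=W[...,2]; near=(abs(W[...,0]-.44)<.25)&(abs(W[...,1]-.1)<.3)
    out={}
    for k,m in dict(blue=(H>105)&(H<125)&(S>120)&near&(z<.1)&(z>.02),
                    floor=(S<60)&(V>150)&near&(z>.018)&(z<.033),
                    rim=(H<14)&(S>150)&near&(z>.045)&(z<.07),orange=(H<14)&(S>150)&near).items():
        m=cv2.morphologyEx(m.astype(np.uint8),cv2.MORPH_OPEN,np.ones((2,2)))
        n,l,s,_=cv2.connectedComponentsWithStats(m); 
        if n<2: continue
        P=W[l==1+s[1:,4].argmax()]; P=P[np.isfinite(P[:,0])]
        r=cv2.minAreaRect((P[:,:2]*1000).astype(np.float32))
        out[k]=(r,np.percentile(P[:,2]*1000,[5,50,95]).round(1),len(P))
    return out
if __name__=="__main__":
    for n in("top","scene"):
        im=cv2.imread(f"pics/{n}0.png"); W=np.load(f"{n}0.npy")
        for k,v in measure(im,W).items(): print(n,k,np.round(v[0][0],1),np.round(v[0][1],1),round(v[0][2],1),v[1],v[2])
    W=np.load("top0.npy")
    for nm,(u,v) in dict(deck=(235,235),floor=(195,250),rack=(250,345),beaker=(127,142),bottle=(213,107),tfloor=(268,218),post1=(146,241),post2=(171,296),sill1=(205,211)).items(): print(nm,(W[v,u]*1000).round(1))
E
python3 m.py
```

```text
top blue [524.9  70.1] [152.7 299. ] 27.3 [32.9 36.1 56.8] 6015
top floor [498.8 124.3] [71.4 95. ] 27.2 [25.3 27.4 29.6] 2107
top rim [563.3 -43.4] [22.2 38.4] 80.4 [34.7 58.  60.4] 73
top orange [567.1  -5.4] [68.6 74. ] 38.2 [36.6 39.1 59.1] 1285
scene blue [492.7 101.5] [189.3 241. ] 27.4 [30.7 46.6 57. ] 3431
scene floor [502.  128.2] [72.6 94.4] 27.2 [26.2 27.6 29.3] 969
scene rim [5.541e+02 3.000e-01] [91.9 95.1] 37.8 [42.9 52.4 59.7] 784
scene orange [599.7  34.9] [206.6  95.4] 37.5 [38.1 43.2 59.4] 1646
deck [528.6  56.8  34.9]
floor [500.2 127.6  26.8]
rack [335.1  26.5  28.2]
beaker [675.4 229.3 101.2]
bottle [719.   83.9 156.4]
tfloor [ 5.595e+02 -3.000e-01  3.960e+01]
post1 [515.7 202.9  67.4]
post2 [425.7 157.5  70.6]
sill1 [568.9 108.4  47.8]
```

```bash
cat > m2.py <<'E'
from h import *
def toplane(name,uv,z):
    c=ctrl.camera_info(name); K=np.array(c["K"])
    n=cv2.undistortPointsIter(np.asarray(uv,float).reshape(-1,1,2),K,np.array([c["k1"],0,0,0.]),None,None,(3,40,1e-9)).reshape(-1,2)
    M=R.from_quat(c["orientation"]).as_matrix(); r=np.c_[n,np.ones(len(n))]@M.T; o=np.array(c["origin"])
    return (o+r*((z-o[2])/r[:,2])[:,None])[:,:2]*1000
def blob(im,m,seed):
    m=cv2.morphologyEx(m.astype(np.uint8),cv2.MORPH_CLOSE,np.ones((3,3)))
    n,l=cv2.connectedComponents(m); v,u=np.nonzero(l==l[seed[1],seed[0]]); return np.c_[u,v]
def rect(name,uv,z):
    # pixel-area hull, expanded by half a pixel
    P=np.concatenate([uv+[a,b] for a in(-.5,.5) for b in(-.5,.5)]); P=cv2.convexHull(P.astype(np.float32)).reshape(-1,2)
    r=cv2.minAreaRect(toplane(name,P,z).astype(np.float32)); return [np.round(x,1) for x in r]
def hsv(im): return [cv2.cvtColor(im,cv2.COLOR_BGR2HSV)[...,i].astype(int) for i in range(3)]
def tray(im,z=.059):
    H,S,V=hsv(im); m=(H<14)&(S>150); m[:150]=0; m[310:]=0
    m=cv2.morphologyEx(m.astype(np.uint8),cv2.MORPH_CLOSE,np.ones((5,5)))
    n,l,s,_=cv2.connectedComponentsWithStats(m); i=1+s[1:,4].argmax(); v,u=np.nonzero(l==i)
    return rect("top",np.c_[u,v],z)
E
python3 - <<'E'
from m2 import *
im=cv2.imread("pics/top0.png"); H,S,V=hsv(im)
print("tray",tray(im))
print("floor",rect("top",blob(im,(S<60)&(V>170),(195,250)),.027))
print("blue",rect("top",blob(im,(H>105)&(H<125)&(S>120),(290,190)),.035))
big=cv2.resize(im[150:320,120:330],None,fx=3.5,fy=3.5,interpolation=cv2.INTER_CUBIC); cv2.imwrite("pics/top0c.png",big)
print(im[150:320,120:330].shape)
print(toplane("top",[[146,241],[170,296]],.068))
print("rail/sill",toplane("top",[[208,218],[228,192],[229,261],[260,261]],.047))
E
```

```text
tray [array([564.5,   2.5]), array([70.4, 90. ]), np.float64(37.6)]
floor [array([500. , 126.6]), array([74.2, 96.5]), np.float64(27.3)]
blue [array([578.2, -33.1]), array([ 796.9, 1068.9]), np.float64(2.0)]
(170, 210, 3)
[[515.74247692 202.69535117]
 [425.15332954 159.85041267]]
rail/sill [[557.00217149 103.00884823]
 [602.69277081  69.76311549]
 [483.96468774  64.92916569]
 [485.13586537  11.69325195]]
```

View pics/top0c.png

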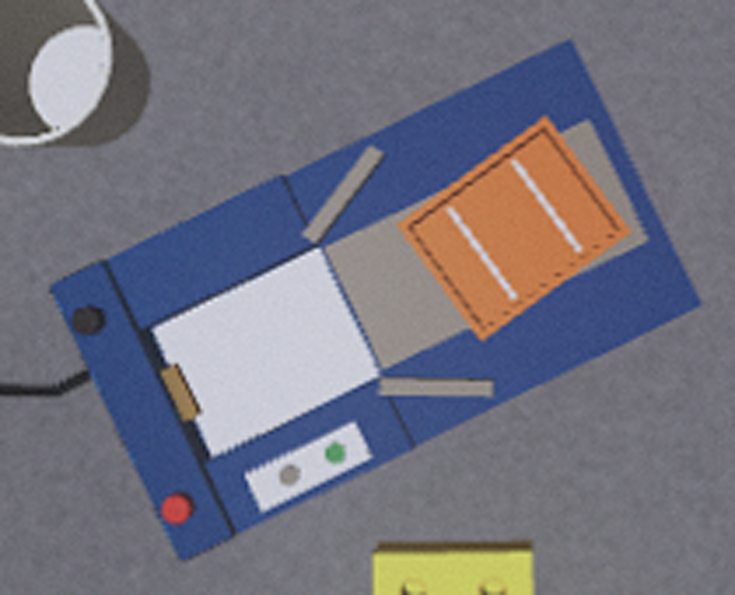

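The crop shows the tray lying about 10° off the unit's axis, with all four of its sides on the deck and a clear sill edge at crop (322,248)–(380,372). My plan is to straddle and grip the rear wall, square the tray up, slide it in, loosen so that the front can drop, then push home and press down.

```bash
cat > go.py <<'E'
from m2 import *
A=np.deg2rad(117.3); UX=np.array([np.cos(A),np.sin(A)]); UY=np.array([-UX[1],UX[0]]); SILL=np.array([521.9,84.2])
def w2u(p): d=np.asarray(p)-SILL; return np.array([d@UX,d@UY])
def u2w(x,y): return SILL+x*UX+y*UY
def plan(xyz_mm,yaw_deg,pitch=0.):
    """shift (cm) / rotvec from present pose to: tool z down, tool y along world yaw or its opposite"""
    s=ctrl.get_state(); R0=R.from_quat(s["tcp_rot"]); best=None
    for k in(0,180):
        a=np.deg2rad(yaw_deg+k); y=np.array([np.cos(a),np.sin(a),0]); z=np.array([0,0,-1.]); Rt=R.from_matrix(np.c_[np.cross(y,z),y,z])
        v=(R0.inv()*Rt).as_rotvec()
        if best is None or np.linalg.norm(v)<np.linalg.norm(best): best=v
    print("shift cm",R0.inv().apply(np.array(xyz_mm)/10-s["eef_pos"]*100).round(2),"rot",best.round(3))
def st():
    s=ctrl.get_state(); p=s["eef_pos"]*1000; f=s["contact_force"]; M=R.from_quat(s["tcp_rot"]).as_matrix()
    print("t",round(s["time"],2),"unit xy",w2u(p[:2]).round(1),"z",p[2].round(1),"F u",(f[:2]@UX).round(2),(f[:2]@UY).round(2),"z",f[2].round(2),"open",round(s["opening"],3),"ff",round(s["finger_force"],1),"yaw y",np.rad2deg(np.arctan2(M[1,1],M[0,1])).round(2))
E
python3 - <<'E'
from go import *
t=np.deg2rad(127.6); o=np.array([564.5,2.5]); rw=o-43*np.array([np.cos(t),np.sin(t)])
print(rw,w2u(rw),w2u(o)); plan([*rw,120],127.6); st()
E
```

```text
[590.73624205 -31.56845466] [-134.44555556   -8.07192076] [-92.13849893  -0.38342551]
shift cm [ 55.24 -46.29  11.12] rot [-0.002 -0.001 -0.344]
t 0.1 unit xy [-500.8  612.8] z 230.1 F u 0.21 -0.03 z -0.95 open 1.0 ff 0.0 yaw y -72.14
```

```bash
python3 -m crank '[[55.24,-46.3,8,0,0,-0.344],[55.24,-46.3,8,0,0,-0.344],[55.24,-46.3,8,0,0,-0.344],[55.24,-46.3,8,0,0,-0.344],[55.24,-46.3,8,0,0,-0.344],[55.24,-46.3,8,0,0,-0.344],[55.24,-46.3,8,0,0,-0.344],[55.24,-46.3,8,0,0,-0.344],[55.24,-46.3,8,0,0,-0.344],[55.24,-46.3,8,0,0,-0.344]]' 0.35 20
python3 -c "
from go import *
st();plan([590.7,-31.6,120],127.6)"
```

```text
time: 1.1
eef_pos: [0.4721, -0.2197, 0.1757]
tcp_rot: [0.947, 0.322, -0.0, -0.0]
contact_force: [1.0, -0.2, 0.8]
opening: 0.351
finger_force: 0.0
t 1.1 unit xy [-247.2  183.6] z 175.7 F u -0.66 -0.84 z 0.76 open 0.351 ff 0.0 yaw y -52.44
shift cm [20.87 -7.68  5.57] rot [-0.     0.    -0.001]
```

```bash
python3 -m crank '[[20.87,-7.68,5.57,0,0,0],[20.87,-7.68,5.57,0,0,0],[20.87,-7.68,5.57,0,0,0],[20.87,-7.68,5.57,0,0,0],[20.87,-7.68,5.57,0,0,0],[20.87,-7.68,5.57,0,0,0],[20.87,-7.68,5.57,0,0,0]]' >/dev/null
python3 -c "
from go import *
st();plan([590.7,-31.6,45],127.6)
im,d=ctrl.read_camera('scene');cv2.imwrite('pics/s1.png',cv2.resize(im[150:300,190:450],None,fx=3,fy=3))"
```

```text
t 1.8 unit xy [-135.4   -6.5] z 119.7 F u -0.58 -0.55 z -0.33 open 0.346 ff 0.0 yaw y -52.34
shift cm [ 0.18 -0.06  7.47] rot [-0.001  0.001  0.001]
```

View pics/s1.png

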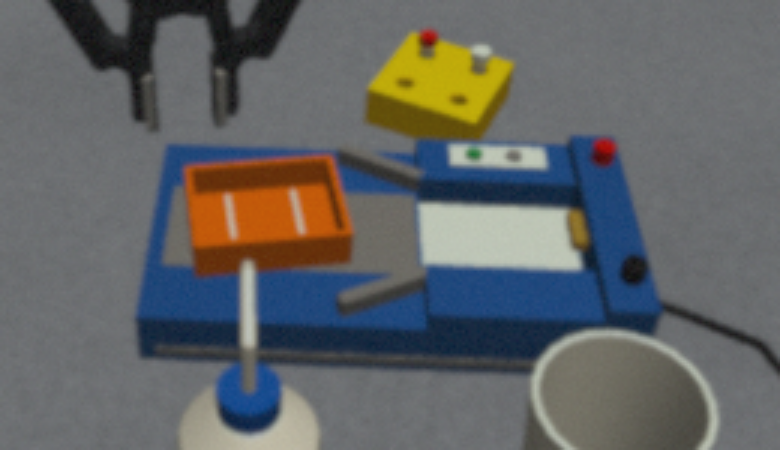

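The fingers are at crop (150,100) and (220,95), one on each side of the tray's rear wall at (190,215) and above it. I'll descend and grip.

```bash
python3 -m crank '[[0.18,-0.06,3,0,0,0],[0.18,-0.06,5.5,0,0,0],[0.18,-0.06,6.5,0,0,0],[0.18,-0.06,7.47,0,0,0],[0.18,-0.06,7.47,0,0,0]]'
python3 -m crank '[[0,0,0,0,0,0],[0,0,0,0,0,0],[0,0,0,0,0,0],[0,0,0,0,0,0],[0,0,0,0,0,0],[0,0,0,0,0,0]]' 0 25
python3 -c "
from go import *
st();im,d=ctrl.read_camera('top');print(tray(im))
im,d=ctrl.read_camera('scene');cv2.imwrite('pics/s2.png',cv2.resize(im[150:300,190:450],None,fx=3,fy=3))"
```

```text
time: 2.35
eef_pos: [0.5906, -0.0327, 0.0451]
tcp_rot: [0.947, 0.322, -0.001, -0.0]
contact_force: [-0.8, -0.7, -0.2]
opening: 0.352
finger_force: 0.0
time: 2.95
eef_pos: [0.5922, -0.0323, 0.0472]
tcp_rot: [0.947, 0.322, 0.001, 0.001]
contact_force: [-1.2, -1.1, 6.1]
opening: 0.031
finger_force: 28.4
t 2.95 unit xy [-135.8   -9.1] z 47.2 F u -0.41 1.59 z 6.14 open 0.031 ff 28.4 yaw y -52.41
[array([425.3, 162.1]), array([11.8, 11.9]), np.float64(1.5)]
```

View pics/s2.png

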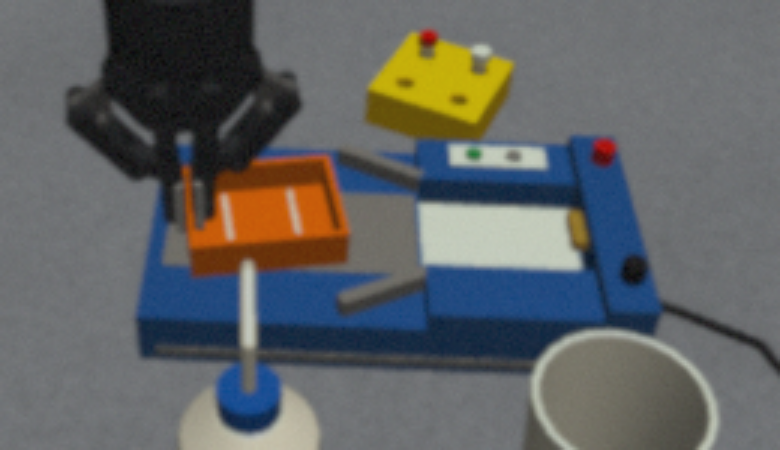

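The rear wall is between the pads at crop (190,205), and the tray hasn't been disturbed. Next I'll square it to the unit and centre it.

```bash
python3 -c "
from go import *
plan([*u2w(-133,0),47.0],117.3)"
```

```text
shift cm [-0.84 -0.44  0.01] rot [ 0.002 -0.001  0.18 ]
```

```bash
python3 -m crank '[[-0.1,-0.05,-0.15,0,0,0.02],[-0.25,-0.15,-0.15,0,0,0.06],[-0.45,-0.25,-0.15,0,0,0.1],[-0.65,-0.35,-0.15,0,0,0.14],[-0.84,-0.44,-0.15,0,0,0.18],[-0.84,-0.44,-0.15,0,0,0.18],[-0.84,-0.44,-0.15,0,0,0.18]]'
python3 -c "
from go import *
st();im,d=ctrl.read_camera('top');H,S,V=hsv(im);m=(H<14)&(S>150)
m[:,:195]=0
n,l,s,_=cv2.connectedComponentsWithStats(m.astype(np.uint8));v,u=np.nonzero(np.isin(l,1+np.nonzero(s[1:,4]>30)[0]));r=rect('top',np.c_[u,v],.059);print(r,w2u(r[0]))"
```

```text
time: 3.75
eef_pos: [0.5819, -0.0337, 0.0472]
tcp_rot: [0.972, 0.236, 0.0, -0.0]
contact_force: [-0.2, -0.1, 1.5]
opening: 0.036
finger_force: 27.8
t 3.75 unit xy [-132.3    0.7] z 47.2 F u 0.0 0.22 z 1.51 open 0.036 ff 27.8 yaw y -62.72
[array([548.3, -16.4]), array([42.8, 10.3]), np.float64(77.2)] [-101.50324184   22.68065024]
```

```bash
python3 -m crank '[[0,-0.5,0,0,0,0],[0,-1.2,0,0,0,0],[0,-2,0,0,0,0],[0,-2.8,0,0,0,0],[0,-3.5,0,0,0,0],[0,-4,0,0,0,0],[0,-4,0,0,0,0]]' >/dev/null
python3 -c "
from go import *
st();im,d=ctrl.read_camera('scene');cv2.imwrite('pics/s3.png',cv2.resize(im[150:300,190:450],None,fx=3,fy=3))"
```

```text
t 4.5 unit xy [-90.8   0.8] z 47.2 F u 2.0 0.88 z 1.79 open 0.039 ff 27.9 yaw y -62.72
```

View pics/s3.png

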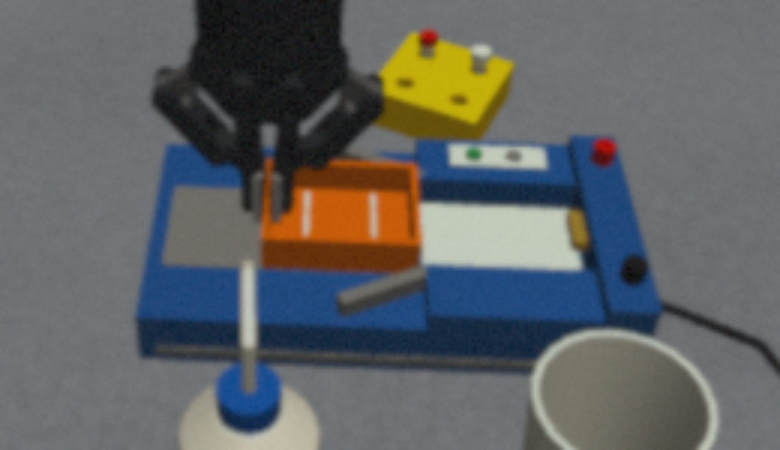

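The tray is square, with its front edge at the sill (crop x≈420) and in line with the pocket mouth. I'll slide on slowly and watch the side force.

```bash
python3 -m crank '[[0,-0.3,0,0,0,0],[0,-0.6,0,0,0,0],[0,-0.9,0,0,0,0],[0,-1.2,0,0,0,0],[0,-1.5,0,0,0,0]]' >/dev/null; python3 -c "
from go import *
st()"
python3 -m crank '[[0,-0.4,0,0,0,0],[0,-0.8,0,0,0,0],[0,-1.2,0,0,0,0],[0,-1.6,0,0,0,0],[0,-2,0,0,0,0]]' >/dev/null; python3 -c "
from go import *
st();im,d,W=cloud('top');cv2.imwrite('pics/t4.png',cv2.resize(im[160:320,120:330],None,fx=3,fy=3))"
```

```text
t 5.05 unit xy [-77.2   0.7] z 47.2 F u -0.41 -0.26 z -0.49 open 0.034 ff 27.6 yaw y -62.75
t 5.55 unit xy [-56.9   0.7] z 47.2 F u -2.24 -0.27 z -0.24 open 0.037 ff 27.6 yaw y -62.73
```

View pics/t4.png

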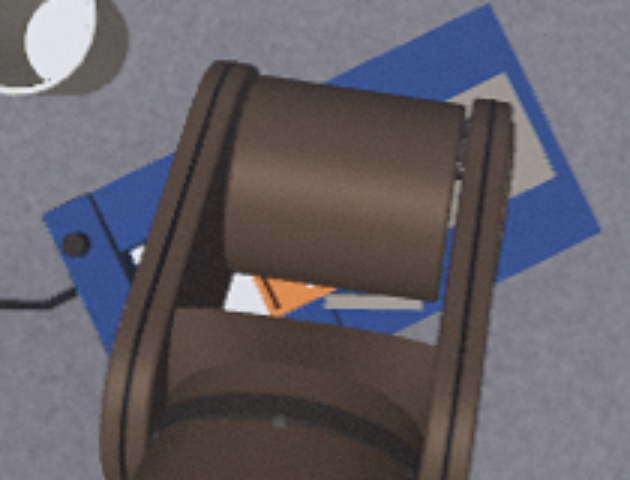

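The view is mostly blocked by the arm, but the tray's front corner at (275,310) is inside the pocket. I'll push on a little, loosen the fingers, and let the outer one do the pushing while the front drops.

```bash
python3 -m crank '[[0,-0.4,0,0,0,0],[0,-0.8,0,0,0,0],[0,-0.8,0,0,0,0]]' >/dev/null; python3 -c "
from go import *
st()"
python3 -m crank '[[0,0,0,0,0,0],[0,0,0,0,0,0],[0,0,0.1,0,0,0]]' 0.15 >/dev/null; python3 -c "
from go import *
st()"
python3 -m crank '[[0,-0.4,0.1,0,0,0],[0,-0.8,0.1,0,0,0],[0,-1.2,0.1,0,0,0],[0,-1.6,0.1,0,0,0],[0,-2.0,0.1,0,0,0],[0,-2.4,0.1,0,0,0],[0,-2.4,0.1,0,0,0]]' >/dev/null
python3 -c "
from go import *
st();im,d=ctrl.read_camera('scene');cv2.imwrite('pics/s5.png',cv2.resize(im[170:290,240:430],None,fx=4,fy=4))"
```

```text
t 5.9 unit xy [-48.5   0.7] z 47.2 F u 1.31 0.13 z -0.94 open 0.034 ff 27.7 yaw y -62.74
t 6.2 unit xy [-49.4   0.6] z 46.4 F u 0.16 -0.27 z 0.27 open 0.151 ff 0.0 yaw y -62.75
t 6.9 unit xy [-24.4   0.8] z 45.1 F u -0.17 0.47 z 0.84 open 0.147 ff 0.1 yaw y -62.73
```

View pics/s5.png

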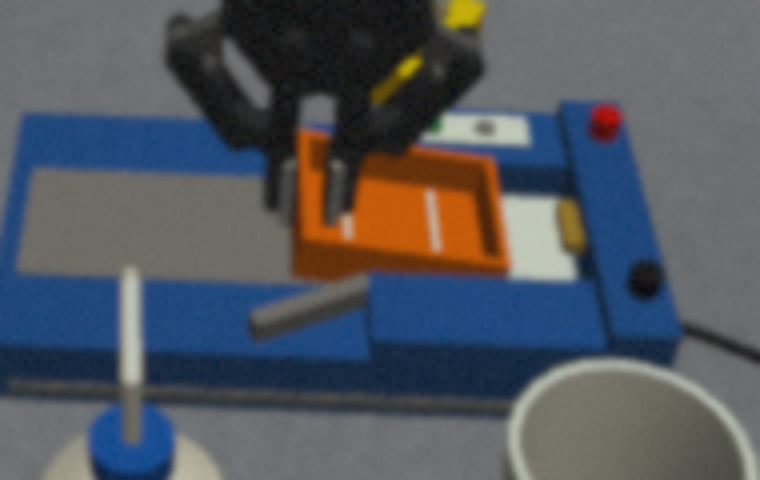

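The front has dropped into the pocket: the tray is nose-down, with its front at (505,265) and its rear held by the outer finger at (285,195). Now I'll bring it up to the contact.

```bash
python3 -m crank '[[0,-0.4,0,0,0,0],[0,-0.8,0,0,0,0],[0,-1.2,0,0,0,0],[0,-1.6,0,0,0,0],[0,-2.0,0,0,0,0],[0,-2.2,0,0,0,0],[0,-2.2,0,0,0,0]]' >/dev/null; python3 -c "
from go import *
st()"
for i in 1 2 3; do python3 -m crank '[[0,-0.1,0,0,0,0],[0,-0.1,0,0,0,0]]' >/dev/null; python3 -c "
from go import *
st()"; done
```

```text
t 7.65 unit xy [-2.8  0.7] z 45.3 F u -0.14 -0.92 z 0.1 open 0.149 ff 0.0 yaw y -62.73
t 7.85 unit xy [-2.3  0.6] z 45.3 F u 0.3 0.32 z 0.17 open 0.149 ff 0.1 yaw y -62.74
t 8.05 unit xy [-1.4  0.6] z 45.3 F u -0.85 0.02 z -1.18 open 0.148 ff 0.3 yaw y -62.74
t 8.25 unit xy [-0.3  0.6] z 45.3 F u -0.35 -0.35 z -1.07 open 0.15 ff 0.4 yaw y -62.74
```

```bash

for i in 1 2 3 4; do python3 -m crank '[[0,-0.1,0,0,0,0],[0,-0.1,0,0,0,0],[0,-0.1,0,0,0,0]]' >/dev/null; python3 -c "
from go import *
st()"; done
```

```text
t 8.55 unit xy [0.8 0.6] z 45.2 F u -1.46 -0.97 z 0.43 open 0.153 ff 0.3 yaw y -62.74
t 8.85 unit xy [1.8 0.6] z 45.3 F u -0.56 0.52 z -0.87 open 0.149 ff 0.3 yaw y -62.74
t 9.15 unit xy [2.8 0.6] z 45.2 F u 0.15 -0.29 z -0.82 open 0.149 ff 0.3 yaw y -62.74
t 9.45 unit xy [3.3 0.5] z 45.3 F u -2.91 -0.4 z -0.4 open 0.152 ff 1.6 yaw y -62.73
```

```bash

for i in 1 2 3 ; do python3 -m crank '[[0,-0.1,0,0,0,0],[0,-0.1,0,0,0,0],[0,-0.1,0,0,0,0]]' >/dev/null; python3 -c "
from go import *
st()"; done
python3 -c "
from go import *
im,d=ctrl.read_camera('scene');cv2.imwrite('pics/s6.png',cv2.resize(im[170:290,260:430],None,fx=4.5,fy=4.5))"
```

```text
t 9.75 unit xy [4.3 0.5] z 45.4 F u -4.77 0.1 z -0.55 open 0.153 ff 2.2 yaw y -62.73
t 10.05 unit xy [5.4 0.5] z 45.4 F u -5.64 1.06 z -1.13 open 0.145 ff 2.5 yaw y -62.73
t 10.35 unit xy [6.3 0.4] z 45.4 F u -5.18 -1.13 z -1.34 open 0.154 ff 2.6 yaw y -62.72
```

View pics/s6.png

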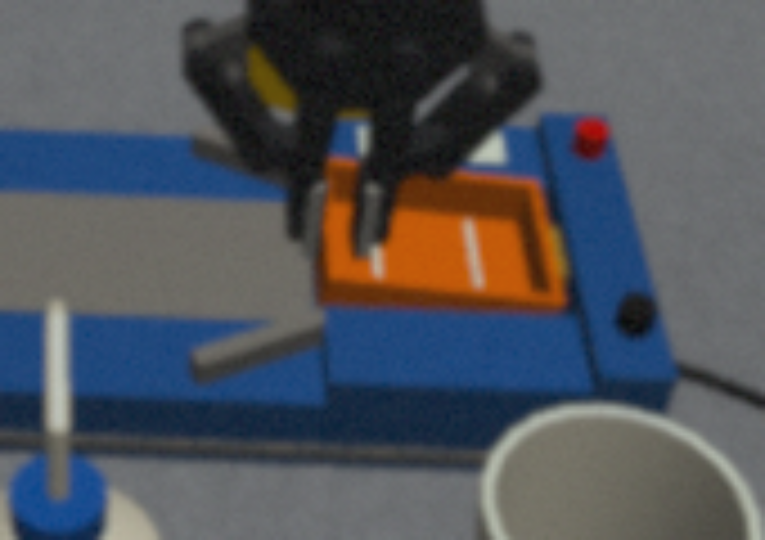

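The front wall is on the brass contact at (560,255), which has been pushed back about 3.5 mm. The rear end still rides high on the sill at (320,300), so a little more push is needed.

```bash

for i in 1 2 ; do python3 -m crank '[[0,-0.1,0,0,0,0],[0,-0.1,0,0,0,0],[0,-0.1,0,0,0,0]]' >/dev/null; python3 -c "
from go import *
st()"; done
python3 -m crank '[[0,0,0.1,0,0,0],[0,0,0.2,0,0,0],[0,0,0.3,0,0,0],[0,0,0.4,0,0,0],[0,0,0.5,0,0,0],[0,0,0.6,0,0,0],[0,0,0.7,0,0,0],[0,0,0.7,0,0,0]]' >/dev/null
python3 -c "
from go import *
st()
im,d,W=cloud('scene');cv2.imwrite('pics/s7.png',cv2.resize(im[170:290,260:430],None,fx=4.5,fy=4.5))"
```

```text
t 10.7 unit xy [7.1 0.4] z 45.5 F u -5.77 -0.23 z -1.19 open 0.149 ff 2.9 yaw y -62.72
t 11.0 unit xy [7.9 0.3] z 45.6 F u -5.73 0.24 z -1.14 open 0.152 ff 3.1 yaw y -62.71
t 11.8 unit xy [7.8 0.5] z 38.4 F u -7.57 -0.41 z -1.39 open 0.153 ff 3.5 yaw y -62.7
```

View pics/s7.png

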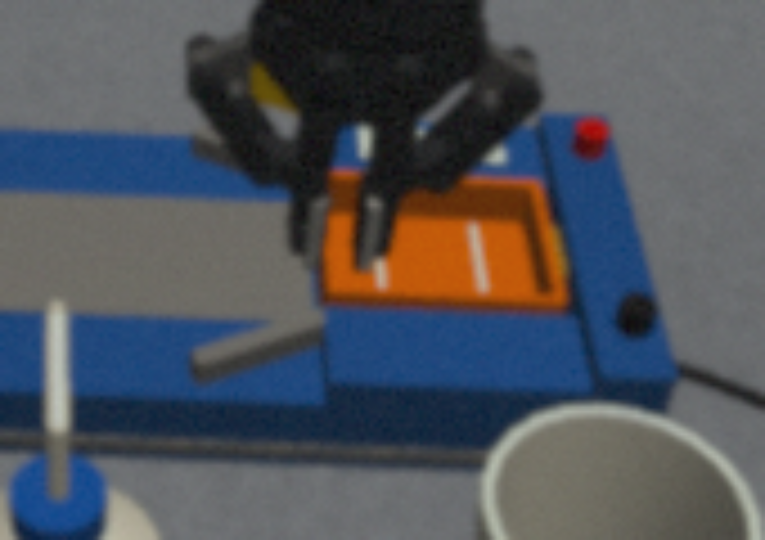

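The rear has come down: the rim is now level along (330,300)–(565,305). Before letting go I'll check heights from the depth image.

```bash
cat > chk.py <<'E'
from go import *
def rim(n=6):
    """orange points in unit frame from scene depth, averaged; tray-floor plane and rim heights"""
    Q=[]
    for _ in range(n):
        im,d,W=cloud("scene"); H,S,V=hsv(im); m=(H<14)&(S>150)&np.isfinite(W[...,0])
        m=cv2.erode(m.astype(np.uint8),np.ones((3,3)))>0
        P=W[m]*1000; u=(P[:,:2]-SILL)@np.c_[UX,UY]; k=(abs(u[:,1])<50)&(u[:,0]>-20)&(u[:,0]<110); Q.append(np.c_[u,P[:,2]][k])
    Q=np.concatenate(Q)
    f=Q[(Q[:,2]<38)&(abs(Q[:,1])<28)&(Q[:,0]>8)&(Q[:,0]<80)]
    for _ in range(3):
        A=np.c_[f[:,0]-45,f[:,1],np.ones(len(f))]; c=np.linalg.lstsq(A,f[:,2],rcond=None)[0]; f=f[abs(f[:,2]-A@c)<2.5] if _<2 else f
    print("floor: pitch deg",np.rad2deg(c[0]).round(2),"roll",np.rad2deg(c[1]).round(2),"z at centre",c[2].round(1),len(f))
    for a in range(-2,96,14):
        k=(Q[:,0]>a)&(Q[:,0]<a+14)
        if k.sum()>30: print(a,"top z",np.percentile(Q[k,2],97).round(1),"y",np.percentile(Q[k,1],[1,99]).round(1))
    print("x range",np.percentile(Q[:,0],[.5,99.5]).round(1))
rim()
st()
E
python3 chk.py
```

```text
floor: pitch deg -1.1 roll -0.16 z at centre 32.0 1807
-2 top z 53.7 y [-34.3  33.2]
12 top z 53.5 y [-34.7  34.1]
26 top z 52.9 y [-34.5  33.7]
40 top z 52.1 y [-34.1  34.2]
54 top z 51.8 y [-33.3  34.1]
68 top z 51.6 y [-33.9  34.5]
82 top z 51.9 y [-33.3  33.8]
x range [ 2.6 89.3]
t 12.15 unit xy [7.8 0.4] z 38.5 F u -7.3 -0.48 z -1.15 open 0.149 ff 3.5 yaw y -62.71
```

The rear is past the sill but still about 1.7 mm high. I'll back off, close the fingers and press down on the rear wall's top edge.

```bash
python3 -m crank '[[0,0.15,0,0,0,0],[0,0.3,0,0,0,0],[0,0.35,0,0,0,0],[0,0.35,0,0,0,0]]' >/dev/null; python3 -c "
from go import *
st()"
python3 -m crank '[[0,0,-0.5,0,0,0],[0,0,-2,0,0,0],[0,0,-4,0,0,0],[0,0,-4,0,0,0]]' >/dev/null
python3 -m crank '[[0,0,0,0,0,0],[0,0,0,0,0,0],[0,0,0,0,0,0],[0,0,0,0,0,0]]' 0 >/dev/null
python3 chk.py
```

```text
t 12.55 unit xy [6.  0.8] z 38.1 F u -0.76 -0.83 z 0.38 open 0.151 ff 0.0 yaw y -62.76
floor: pitch deg -0.36 roll 0.05 z at centre 31.5 2072
-2 top z 53.0 y [-33.9  34. ]
12 top z 52.0 y [-33.4  34.1]
26 top z 52.1 y [-34.2  34.3]
40 top z 51.7 y [-33.8  34.1]
54 top z 51.7 y [-32.9  34.3]
68 top z 51.6 y [-33.9  34.3]
82 top z 51.6 y [-33.2  33.8]
x range [ 1.3 88.1]
t 13.65 unit xy [5.2 0.7] z 78.1 F u 0.37 0.72 z 0.88 open 0.003 ff 0.0 yaw y -62.74
```

```bash
python3 -m crank '[[0,0.25,1,0,0,0],[0,0.25,2,0,0,0],[0,0.25,2.4,0,0,0],[0,0.25,2.6,0,0,0],[0,0.25,2.6,0,0,0]]' >/dev/null; python3 -c "
from go import *
st()"
for i in 1 2 3; do python3 -m crank '[[0,0,0.1,0,0,0],[0,0,0.15,0,0,0],[0,0,0.15,0,0,0]]' >/dev/null; python3 -c "
from go import *
st()"; done
```

```text
t 14.15 unit xy [2.8 0.8] z 51.8 F u -1.22 0.14 z 0.08 open 0.005 ff 0.0 yaw y -62.74
t 14.45 unit xy [2.6 0.3] z 51.1 F u 0.03 -0.25 z 0.87 open 0.002 ff 0.3 yaw y -62.74
t 14.75 unit xy [2.5 0.3] z 51.0 F u 1.08 3.39 z 9.41 open 0.0 ff 4.5 yaw y -62.72
t 15.05 unit xy [2.5 0.2] z 50.9 F u 2.27 7.69 z 15.82 open 0.001 ff 8.4 yaw y -62.7
```

The rim stops firm at z = 51 mm, which is the seated height (27 + 24). I'll withdraw clear and check.

```bash
python3 -m crank '[[0,0,-0.3,0,0,0],[0,0,-1,0,0,0],[0,0,-5,0,0,0],[0,0,-10,0,0,0],[0,4,-14,0,0,0],[0,9,-14,0,0,0],[0,14,-14,0,0,0],[0,19,-14,0,0,0],[0,24,-14,0,0,0],[0,24,-14,0,0,0]]' >/dev/null
python3 chk.py
python3 -c "
from go import *
im,d=ctrl.read_camera('top');H,S,V=hsv(im);r=tray(im,.051);print('tray',r,w2u(r[0]))
a=cv2.resize(im[80:370,80:340],(520,580));cv2.imwrite('pics/t8.png',a)"
```

```text
floor: pitch deg -0.11 roll -0.16 z at centre 31.3 2026
-2 top z 52.4 y [-33.7  34. ]
12 top z 51.3 y [-33.   34.2]
26 top z 51.6 y [-33.9  34.3]
40 top z 51.3 y [-33.6  34.2]
54 top z 51.5 y [-32.8  34.6]
68 top z 51.3 y [-33.7  34.1]
82 top z 51.6 y [-33.5  34.4]
x range [ 1.2 87.7]
t 16.35 unit xy [-235.6    0.5] z 187.6 F u -0.41 0.04 z -0.11 open -0.003 ff 0.0 yaw y -62.64
tray [array([490.4, 143.9]), array([70.5, 45.3]), np.float64(27.1)] [67.49790976  0.61006443]
```

View pics/t8.png

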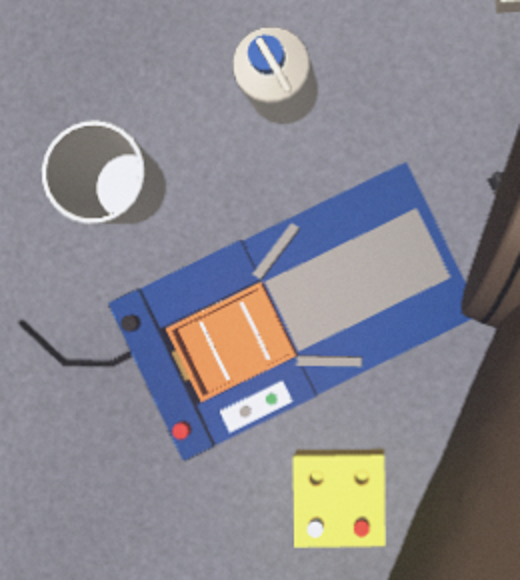

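The top view shows the tray at (230,340), square in the pocket between the sill and the brass contact. It is flat (pitch −0.1°), and the rack, beaker and bottle are where they stood. The arm is clear of everything, so I'm handing it in.

```bash
python3 -c "
from plant import ctrl
print(ctrl.sign_off())"
```

```text
the job is handed in; nothing more can be done
None
```

The tray is seated flat and square in the pocket, clamped against the sill by the brass contact, with the rack, beaker and wash bottle where they stood; I handed the job in at about 17 s with the arm clear.

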